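Zero the reader and present the notched filter plate, label up

TASK

First turn the knob on the plate reader anticlockwise (seen from above) all the way back to its zero stop. Then take the filter plate that has the notched corner out of its stand, without the fingers touching its frosted label end (the notched end), and hold it with the frosted label face up, squarely facing the reader's downward-sloping window, with the label centred in front of the window and about 10 cm from it. Leave the plate without a notch in its stand, and finish while still holding the notched plate there, still and clear of the reader.

Things in the scene. Friction and masses are not known exactly. Their poses are not given: they have to be found in the camera images.
- reset_knob (a joint): Knob on the reader's deck, vertical axis: rad, 0 at the zero stop (hard), 1.8 at the other end; grows clockwise seen from above, so it is zeroed by turning anticlockwise. Light friction (0.03 N m); stays where it is left. At 0 its bar grip lies along the reader's x axis. Starts between 0.6 and 1.3.
- reset_knob_grip (a point): Point on the knob's axis at gripping height, 75 mm above the bench. The black bar is 42 mm long, 14 mm wide (grip across this), 50 to 82 mm above the bench, on a disc of 44 mm diameter. A white line on the bar marks its pointer end; at zero it points at the long white dial mark on the side towards the robot (reader's -x).
- reader: Plate reader, fixed: grey deck 130 mm (x) by 220 mm (y), top 38 mm above the bench; the reset knob's axis at (-15, -60) mm; at y = +55 mm, behind, an aluminium post carries a black read head, top 310 mm above the bench. Origin: middle of the deck's underside at bench height; z up, front (-x) roughly to the robot.
- read_window: Glass window of the black read head (64 x 58 x 34 mm). Origin: centre of the window, 261 mm above the bench, at (71, 55) mm in the reader's x and y. Its z axis points out of the window, forward and down at 45 degrees (reader's -x and -z); y is level. The label belongs on this z axis 100 mm out, i.e. at (0, 55, 190) mm in the reader's frame.
- plate: Notched filter plate: dark metal frame with glass pane, 100 mm long (x), 8 thick (y), 60 high (z), about 90 g. Stands on a long edge, any way round: lower edge 10 mm, top 70 mm above the bench. Origin: its centre. +x: towards the label end, whose upper corner (+x, +z) has a 10 x 10 mm notch. +y: out of the frosted white label face. Seen facing the label, the notch is at the upper left.
- plate_end: The label end of the notched plate (part of the plate, x = +16 to +50 mm in its frame, same origin and axes): not to be touched by the fingers. The remaining 66 mm of length may be gripped.
- label (a point): Centre of the frosted label, on the label face of the notched plate at (33, 4, 0) mm in the plate's frame.
- grip_point (a point): A good place to pinch the notched plate across its 8 mm thickness from above, at (-20, 0, 12) mm in the plate's frame: on the clear part, 18 mm below the top edge.
- stand_a: Fixed aluminium stand that holds the notched plate: 115 x 42 mm, 26 mm high, with a slot along its x, 103 x 10 mm, 16 mm deep. Origin: middle of its underside at bench height. Its axes are parallel to those of the plate at the start.
- stand_b: The same kind of stand, with the plate that has no notch.
- blank: Plate of the same size and make without notch or label; stays in its stand.

How it is judged:
On the way, in this order (a step that is already met when the one before it is completed fails the run):
1. the knob is back at its zero stop (value of joint reset_knob below 0.08 rad), for 0.2 s.
2. the notched plate is out of its stand, held by the fingers (height (world z) of plate above 0.1 m and contact force between plate and the fingers above 1 N), for 0.2 s.
At the end, for the whole second after the job is handed in: Knob within 0.08 rad of its zero stop; the fingers hold the notched plate still, touching nothing of the reader, label face up, square to the window within 0.3 rad, label centre within 20 mm of the window axis in x and y and 70 to 130 mm out; the blank plate is in its stand (value of joint reset_knob below 0.08 rad and z of label in the frame of read_window between 0.07 and 0.13 m and x of label in the frame of read_window between -0.02 and 0.02 m and y of label in the frame of read_window between -0.02 and 0.02 m and angle between the y axis of plate and the z axis of read_window, either way round below 0.3 rad and angle between plate's own y axis and vertical below 1.2 rad and linear speed of plate below 0.03 m/s and contact force between plate and the fingers above 1 N and contact force between plate and reader below 0.3 N and horizontal distance between blank and stand_b below 0.015 m and height (world z) of blank below 0.05 m); the arm keeps its last pose, push and grip.
It fails at once if the fingers touch the label end of the notched plate (contact force between plate_end and the fingers above 1 N).
It fails at once if the plate without a notch is lifted or knocked out of its stand (distance of blank from where it was at the start of the episode above 0.02 m).
It also fails if it takes over 54 s, if anything falls off the work surface, if the arm or the gripper's body presses on something with over 40 N, if the wrist force passes 120 N, or if a joint passes its speed limit or range.

ROBOT

A 6-joint arm with a two-finger parallel gripper is mounted at the origin on a cart in front of the work surface, level with it; the furniture and walls round the work are solid. World frame = base frame: x ahead of the robot, y to its left, z up, the work surface at z = 0. Lengths are in m, angles in rad, forces in N, time in s.
With the tool pointing down it reaches from about 0.325 to 0.775 m from the base axis. Payload 5.5 kg.
Tool frame: the origin (TCP) lies midway between the tips of the shut fingers; the grasp point (between the pads) lies 19 mm behind it (r.hold_point_z is the z of the grasp point in the tool frame, in m); z points along the fingers, y is the line along which they close (so a half turn about z gives the same grasp; the last joint's range is limited). The gripper opens to 88 mm and grips with 3 to 60 N. Pads are 20 mm wide; open, the fingers measure 115 mm over their backs; the gripper's body (75 mm by 178 mm) begins 61 mm behind the grasp point.
Start: joints at [-1.211, 0.091, 1.231, -0, 1.82, -0.057], TCP at [0.243, -0.549, 0.223] pointing down, gripper open.
Joint ranges: [-2.87, 2.87], [-0.86, 2.18], [0.17, 2.46], [-1.51, 4.65], [0.06, 2.69], [-2.65, 2.65]. Speed limits (rad/s): [2.57, 2.57, 3.01, 3.14, 3.14, 3.14].

INTERFACE

Orientations are given as a unit quaternion [x, y, z, w].
In Python, from plant import r, read_camera, workorder, find_in, regions_of, landmark_of gives the robot as it stands. The module is installed in compiled form; this text tells all that it offers.
- The arm moves only by the shell command python3 -m inch 'ROWS' [OPENING] [FORCE]. ROWS is a JSON list of rows, 1 to 10 of them, each an object with the fields d (a list: dx, dy, dz in m), spin (a turn about the tool's z in rad); a field left out counts as zero; each row is the pose to reach, as a shift and turn from the pose commanded when the command began, along the tool's axes at that moment; what a row does not reach only later rows make up. A row lasts 1/10 s, in which the tool goes at most 0.05 m and 0.15 rad, less where a joint would pass 70% of its speed; a pose out of reach is approached as far as the arm can. OPENING is the finger opening in m, set as the command begins (- or left out keeps the last). The fingers move at their own pace and stop on an object; FORCE is the grip in N (left out, the last holds). Time passes only in rows, so rows that do not move let the fingers close. It prints the time, the measured TCP pose, the force, the opening and the grip force at its end. Input that does not fit is refused with a message, and nothing moves.
- r.get_obs(): the state, without advancing time (a new reading comes with each control period).
- read_camera(name): name is "scene" or "top" or "wrist"; returns a dict with "frame" (384x512x3 uint8, red, green, blue), "intrinsics" (3x3 intrinsics, pixels), "rvec" (rotation vector, rad) and "tvec" (3), from world to camera coordinates, as OpenCV has them. Camera axes: x right, y down, z forward; pixel columns grow to the right and rows downward; lengths in m; the calibration is good to about 2 mm. A picture is of the moment at which its call begins. There is no depth.
- workorder.sign_off(): hands the job in; it is judged then, once.
Trained networks look in the newest picture that a camera, given by its name, has taken for a name from the list of things; names that differ only in an ending like _2 or _b are one class to them, and where a whole thing is asked for, a point or a joint stands for the part that bears it (a point fixed in the world has none). Each returns a list of dicts, best first, with "score" (0 to 1); they miss things now and then, are a little off and sometimes report something else, mostly with a low value. They report only what shows in the picture. A call takes as long as a camera call.
- find_in(camera, name): "centre" ([x, y, z] in m, in world coordinates, good to about 4 mm: the middle of the surface that is visible of it).
- regions_of(camera, name): "mask" (384x512 bool, what is visible of it).
- landmark_of(camera, name): "centre" ([x, y, z] in m, in world coordinates, good to about 4 mm: a listed point, or the origin of a listed thing).
The state is a dict: "clock": time; "joint_pos": joint angles; "joint_velocities": joint speeds; "tau": joint torques, N m; "position": TCP position; "tcp_rot": TCP orientation; "contact_force": force on the tool from outside, world axes, zero at the start; "torque": the same for the moment, N m; "width": finger opening in m; "finger_force": force on a finger pad.
Only numpy, scipy, OpenCV 4.12 (cv2) and the standard library are available. Lean on these libraries where they do the work, as an engineer would, in place of code of your own. Each camera call takes 0.05 s, during which the arm holds its last target. There are 200 camera calls.

## Working session

There is one attempt and no reset: what is moved stays moved. The work goes in short steps, Python scripts to look and compute and a shell command to move; the robot and the scene stay as the last step left them, time stands still between calls to the robot, and variables do not carry over. Pictures are saved under pics/ and viewed, at most 14 in all, crops included, and the job is handed in when it is done.

```bash
mkdir -p pics; cat > h.py <<'E'
import numpy as np, cv2
from scipy.spatial.transform import Rotation as R
from plant import r, read_camera, workorder, find_in, regions_of, landmark_of
np.set_printoptions(precision=4,suppress=True)
def proj(c,P):
    return cv2.projectPoints(np.float64(P).reshape(-1,1,3),np.float64(c['rvec']),np.float64(c['tvec']),np.float64(c['intrinsics']),None)[0][:,0]
def ray_z(c,uv,z):
    K=np.array(c['intrinsics']);Rm=cv2.Rodrigues(np.float64(c['rvec']))[0];t=np.ravel(c['tvec'])
    o=-Rm.T@t; out=[]
    for u,v in np.reshape(uv,(-1,2)):
        d=Rm.T@np.linalg.solve(K,[u,v,1]); out.append(o+d*(z-o[2])/d[2])
    return np.array(out)
def save(c,n,k=1,crop=None):
    f=c['frame'][...,::-1]
    if crop: f=f[crop[1]:crop[3],crop[0]:crop[2]]
    cv2.imwrite('pics/'+n,cv2.resize(f,None,fx=k,fy=k,interpolation=cv2.INTER_CUBIC))
E
python3 - <<'E'
from h import *
ims=[]
for n in ['scene','top']:
    c=read_camera(n); save(c,n+'0.png',1.5)
    print(n,'cam',-cv2.Rodrigues(np.float64(c['rvec']))[0].T@np.ravel(c['tvec']))
    for k in ['reset_knob_grip','reader','read_window','plate','label','grip_point','stand_a','blank']:
        for d in landmark_of(n,k)[:2]: print(n,k,np.array(d['centre']),round(d['score'],2), proj(c,d['centre'])[0])
print(r.get_obs()['clock'],r.hold_point_z)
E
```

```text
scene cam [-0.2093  0.5326  0.9817]
scene reset_knob_grip [0.5314 0.2455 0.0703] 0.68 [190.8028 229.0056]
scene reader [0.5405 0.3094 0.0033] 0.77 [169.9652 252.3559]
scene read_window [0.6006 0.3752 0.2586] 0.64 [121.3005 178.9438]
scene plate [ 0.4892 -0.2072  0.0402] 0.49 [332.5482 185.5136]
scene label [ 0.5091 -0.238   0.0405] 0.74 [336.2187 178.0389]
scene grip_point [ 0.4771 -0.1948  0.0556] 0.47 [332.6146 185.6837]
scene stand_a [ 0.4881 -0.2111 -0.0017] 0.62 [331.8874 195.0386]
scene stand_a [ 0.4563  0.0149 -0.0017] 0.62 [277.331  230.7449]
scene blank [0.4521 0.0214 0.0399] 0.83 [277.0521 222.9058]
top cam [0.3429 0.0798 1.2586]
top reset_knob_grip [0.534  0.2457 0.0768] 0.63 [200.4184 184.7539]
top reader [ 0.5411  0.3074 -0.0003] 0.87 [182.8155 186.6913]
top read_window [0.6044 0.3711 0.2585] 0.85 [136.5244 142.9682]
top plate [ 0.4936 -0.2086  0.036 ] 0.56 [364.9414 200.3992]
top plate [0.5393 0.308  0.003 ] 0.47 [182.3914 187.1322]
top label [ 0.5064 -0.2407  0.0405] 0.65 [376.6613 195.5675]
top grip_point [ 0.4794 -0.1941  0.05  ] 0.47 [361.0627 204.9202]
top stand_a [ 0.4867 -0.2117  0.0012] 0.57 [363.3226 204.2867]
top blank [0.4509 0.0162 0.0016] 0.7 [283.9528 217.2027]
top blank [0.4418 0.0183 0.0382] 0.57 [283.8923 219.3509]
0.9 -0.0187
```

View pics/scene0.png

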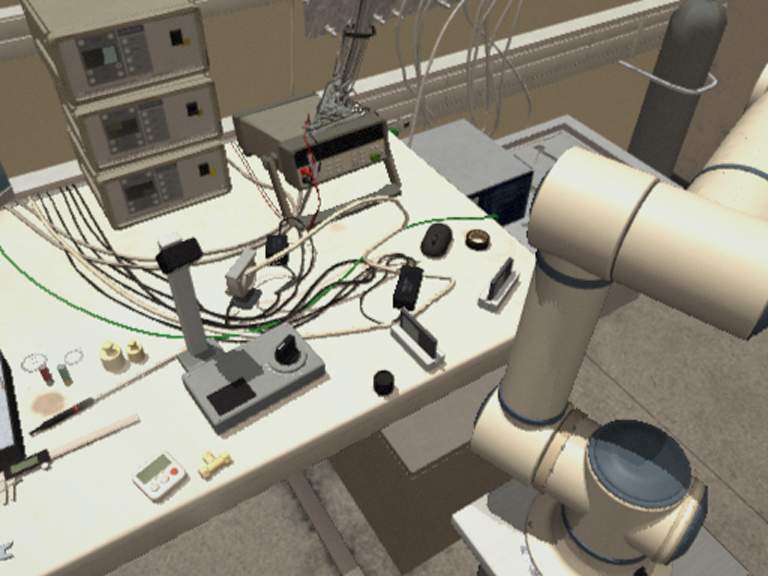

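View pics/top0.png

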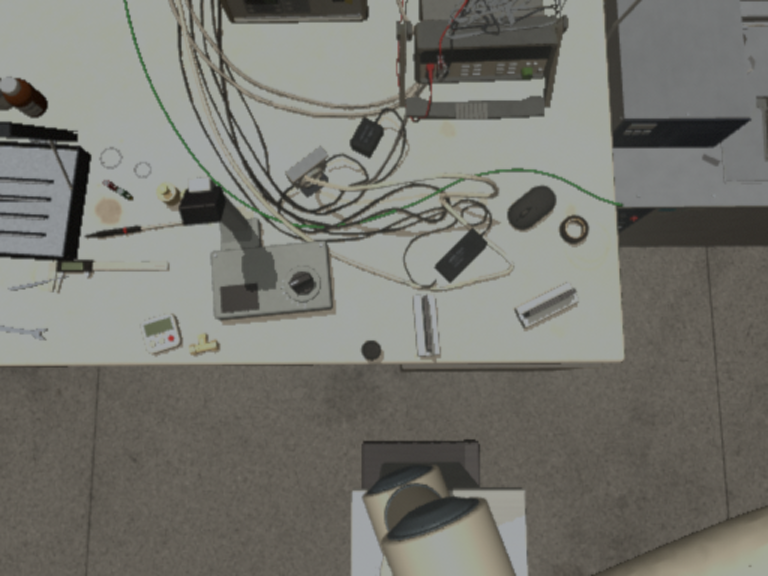

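The top view shows the reader at the left with its knob near (302,284). There is one stand at (427,325) and one at (547,305), and the network puts the label on the plate in the right-hand one. The rows can only turn the tool about its own z, so I need to know how the final 45° tilt can be reached. I'll check the axes and the wrist camera before moving.

```bash
python3 - <<'E'
from h import *
o=r.get_obs(); print({k:np.array(v) for k,v in o.items()})
Rt=R.from_quat(o['tcp_rot']).as_matrix(); print(Rt)
c=read_camera('wrist'); Rc=cv2.Rodrigues(np.float64(c['rvec']))[0]; p=-Rc.T@np.ravel(c['tvec'])
print('cam in tool',Rt.T@(p-o['position'])); print('cam axes in tool\n',Rt.T@Rc.T); print(c['intrinsics'])
E
```

```text
{'clock': array(0.9), 'joint_pos': array([-1.2107,  0.091 ,  1.2307, -0.    ,  1.8198, -0.0567]), 'joint_velocities': array([ 0.0022,  0.0005, -0.0013, -0.0001, -0.0021,  0.    ]), 'tau': array([ -0.0003, -44.6196, -40.6509,   0.0697,   0.0194,  -0.    ]), 'position': array([ 0.2429, -0.5486,  0.2227]), 'tcp_rot': array([ 0.9784,  0.2069, -0.    ,  0.    ]), 'contact_force': array([-0.2927, -0.259 ,  0.9023]), 'torque': array([-0.0002,  0.0074,  0.0027]), 'finger_force': array(0.), 'width': array(0.0878)}
[[ 0.9144  0.4048 -0.    ]
 [ 0.4048 -0.9144 -0.0001]
 [-0.      0.     -1.    ]]
cam in tool [ 0.081   0.0006 -0.1623]
cam axes in tool
 [[-0.0011 -0.9558 -0.2941]
 [ 1.     -0.0011  0.0001]
 [-0.0004 -0.2941  0.9558]]
[[319.4366   0.     249.2904]
 [  0.     319.4366 191.7198]
 [  0.       0.       1.    ]]
```

```bash
python3 -m inch '[{"d":[0.04, -0.024, 0]}, {"d":[0.08, -0.048, 0]}, {"d":[0.12, -0.072, 0]}, {"d":[0.16, -0.096, 0]}, {"d":[0.2, -0.12, -0.01]}, {"d":[0.24, -0.144, -0.02]}, {"d":[0.28, -0.17, -0.03]}, {"d":[0.32, -0.194, -0.03]}, {"d":[0.354, -0.214, -0.03]}, {"d":[0.354, -0.214, -0.03]}]' 0.07
python3 - <<'E'
from h import *
for n in ['wrist','scene']:
    c=read_camera(n); 
    if n=='wrist': save(c,'w1.png',1.5)
    for k in ['plate','label','grip_point','stand_a']:
        for d in landmark_of(n,k)[:2]: print(n,k,np.array(d['centre']),round(d['score'],2), proj(c,d['centre'])[0])
E
```

```text
clock: 1.95
position: [0.482, -0.2059, 0.2527]
tcp_rot: [0.978, 0.21, 0.001, -0.001]
contact_force: [-0.5, 0.4, 0.8]
width: 0.0699
finger_force: 0.0
wrist plate [ 0.4886 -0.2062  0.0422] 0.88 [251.4232 160.0066]
wrist label [ 0.5044 -0.2369  0.039 ] 0.71 [280.3158 157.9504]
wrist label [ 0.49   -0.2072  0.0416] 0.64 [252.6742 159.1855]
wrist grip_point [ 0.4824 -0.1891  0.0474] 0.63 [235.9235 159.7538]
wrist stand_a [ 0.4971 -0.2136 -0.0029] 0.71 [259.0026 149.6841]
wrist stand_a [ 0.4551  0.0188 -0.0013] 0.6 [ 77.3665 105.0027]
scene plate [ 0.4879 -0.2099  0.0383] 0.5 [333.4285 185.9015]
scene label [ 0.5094 -0.2384  0.0421] 0.53 [336.3313 177.556 ]
scene label [ 0.4913 -0.2062  0.0386] 0.16 [331.7767 185.6011]
scene grip_point [ 0.481  -0.1897  0.0548] 0.52 [330.4099 185.7126]
scene stand_a [ 0.4544  0.0144 -0.0017] 0.66 [277.8511 231.1113]
scene stand_a [ 0.4808 -0.1927  0.0516] 0.66 [331.0917 186.1653]
```

View pics/w1.png

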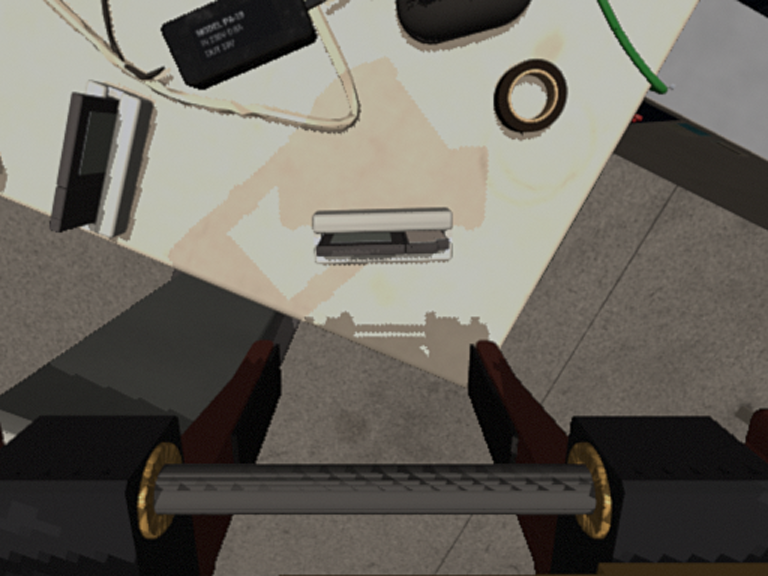

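The lower-middle plate at (383,235) has its notch and label at its right end, (440,235), facing away from the robot. The blank is at (95,150). Before touching anything I'll test in free air what the arm does at the edge of its reach, since the tool has to tilt by 45°.

```bash
python3 -m inch '[{"d":[0, 0, -0.05]}, {"d":[0, 0, -0.1]}, {"d":[0, 0, -0.15]}, {"d":[0, 0, -0.2]}, {"d":[0, 0, -0.25]}, {"d":[0, 0, -0.3]}, {"d":[0, 0, -0.35]}, {"d":[0, 0, -0.4]}, {"d":[0, 0, -0.45]}, {"d":[0, 0, -0.5]}]'; python3 -c "
from h import *
o=r.get_obs();print(o['joint_pos'],R.from_quat(o['tcp_rot']).as_matrix())"
```

```text
clock: 3.45
position: [0.3986, -0.1743, 0.6264]
tcp_rot: [0.978, 0.207, 0.001, -0.001]
contact_force: [0.3, -0.0, 0.0]
width: 0.0701
finger_force: 0.0
[-0.4923  0.2814  0.169   0.0054  2.6917  0.6673] [[ 0.9147  0.4041  0.0007]
 [ 0.4041 -0.9147  0.0023]
 [ 0.0015 -0.0018 -1.    ]]
```

Orientation is held rigidly, and only position gives way at the edge of reach, so the tool can't tilt. The tilt has to come from how the plate sits in the fingers:

1. Take it out of the stand by pinching its thickness.
2. Tip it flat on the bench with the label face up.
3. Grip across its 60 mm edges.
4. Let the label end sag against the bench to 45°.
5. Clamp hard and carry it.

The knob comes first.

```bash
python3 -m inch '[{"d":[0.02, -0.02, 0.02], "spin":-0.15}, {"d":[0.04, -0.05, 0.05], "spin":-0.3}, {"d":[0.06, -0.08, 0.08], "spin":-0.45}, {"d":[0.09, -0.11, 0.11], "spin":-0.6}, {"d":[0.12, -0.14, 0.14], "spin":-0.75}, {"d":[0.15, -0.17, 0.17], "spin":-0.9}, {"d":[0.18, -0.2, 0.2], "spin":-1.05}, {"d":[0.2, -0.22, 0.23], "spin":-1.2}, {"d":[0.22, -0.24, 0.26], "spin":-1.35}, {"d":[0.23, -0.26, 0.28], "spin":-1.5}]' 0.05; python3 -c "
from h import *
o=r.get_obs();M=R.from_quat(o['tcp_rot']).as_matrix();print(o['joint_pos'],M)
print(M.T@(np.array([.533,.246,.26])-o['position']))"
```

```text
clock: 4.45
position: [0.5046, 0.1586, 0.3428]
tcp_rot: [0.572, 0.82, -0.0, -0.003]
contact_force: [-0.0, 0.0, 0.3]
width: 0.0502
finger_force: 0.0
[ 0.2379 -0.0372  1.1453  0.0039  2.0376 -0.1131] [[-0.3454  0.9384 -0.0047]
 [ 0.9384  0.3454  0.0025]
 [ 0.0039 -0.0036 -1.    ]]
[0.0719 0.0571 0.0829]
```

```bash
python3 -m inch '[{"d":[0.03, 0.02, 0.03], "spin":-0.1}, {"d":[0.06, 0.045, 0.07], "spin":-0.2}, {"d":[0.072, 0.057, 0.083], "spin":-0.3}, {"d":[0.072, 0.057, 0.083], "spin":-0.3}]'
python3 - <<'E'
from h import *
for n in ['wrist','top']:
    c=read_camera(n); 
    if n=='wrist': save(c,'w2.png',1.5)
    for k in ['reset_knob_grip','reader','read_window']:
        for d in landmark_of(n,k)[:2]: print(n,k,np.array(d['centre']),round(d['score'],2), proj(c,d['centre'])[0])
    m=regions_of(n,'reader'); 
    if m:
        cn=max(cv2.findContours(m[0]['mask'].astype(np.uint8),0,2)[0],key=cv2.contourArea)
        print(n,m[0]['score'],cv2.approxPolyDP(cn,5,True)[:,0].tolist())
E
```

```text
clock: 4.85
position: [0.5327, 0.2461, 0.2586]
tcp_rot: [0.444, 0.896, -0.001, -0.004]
contact_force: [-0.2, -1.0, -0.2]
width: 0.0502
finger_force: 0.0
wrist reset_knob_grip [0.53   0.2467 0.0718] 0.77 [248.9124 167.6007]
wrist reader [ 0.5373  0.3086 -0.0019] 0.95 [282.5957 121.401 ]
wrist 0.69 [[196, 169], [282, 221], [341, 142], [371, 162], [388, 150], [476, 186], [486, 204], [511, 218], [511, 136], [410, 121], [412, 112], [378, 87], [386, 70], [298, 6], [289, 10]]
top reader [0.5407 0.3066 0.003 ] 0.69 [182.8868 186.6499]
top read_window [ 0.4885 -0.2105  0.0415] 0.28 [366.1618 201.9741]
top read_window [ 0.4503  0.017  -0.0021] 0.28 [283.6123 217.5249]
top 0.73 [[147, 162], [145, 176], [162, 211], [213, 206], [210, 197], [194, 206], [167, 173]]
```

View pics/w2.png

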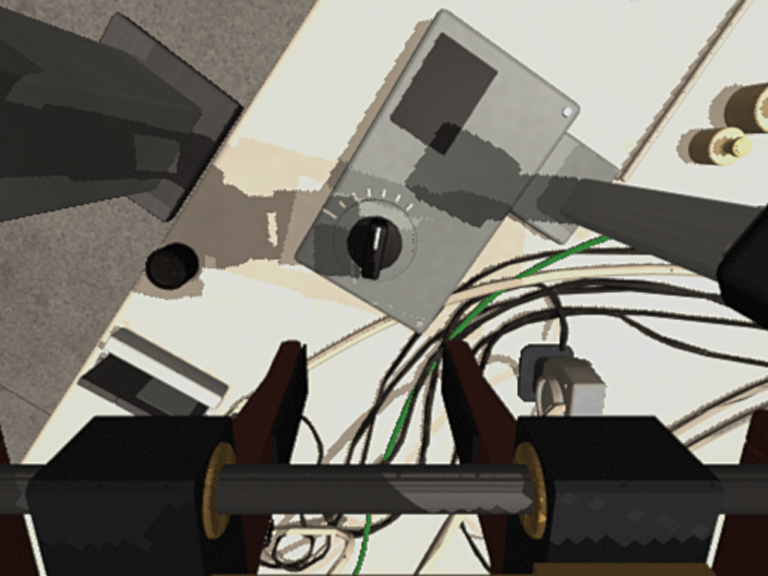

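The deck corners are at (297,257), (443,10), (578,108) and (420,333). The bar runs from (380,222), the pointer end, to (371,277). The long dial mark is at about (325,215). Next I compute the reader pose and knob angle.

```bash
python3 - <<'E'
from h import *
c=read_camera('wrist'); o=r.get_obs()
g=cv2.cvtColor(c['frame'],cv2.COLOR_RGB2GRAY)
A=ray_z(c,np.array([[297,257],[443,10],[578,108],[420,333]])/1.5,0.038)[:,:2]
# front-right, front-left, back-left, back-right
print(A); print('center',A.mean(0),'sides',[np.linalg.norm(A[i]-A[(i+1)%4]) for i in range(4)])
for a,b,of in [(0,1,90),(3,2,90),(0,3,0),(1,2,0)]: d=A[b]-A[a]; print('yaw',np.degrees(np.arctan2(d[1],d[0]))-of)
obj=np.array([[-65,-110],[-65,110],[65,110],[65,-110]])/1e3
ca=A.mean(0);z=(A-ca)@[1,-1j]@np.ones(1) if 0 else None
Z=((A-ca)[:,0]+1j*(A-ca)[:,1]); W=obj[:,0]+1j*obj[:,1]; yaw=np.angle((Z*W.conj()).sum()); print('fit yaw',yaw,np.degrees(yaw))
M=np.array([[np.cos(yaw),-np.sin(yaw)],[np.sin(yaw),np.cos(yaw)]])
print('knob pred',ca+M@[-.015,-.06],'label tgt',ca+M@[0,.055],'win',ca+M@[.071,.055])
B=ray_z(c,np.array([[380,221],[371,277],[377,232],[374,250]])/1.5,0.082); print('bar',B)
d=B[0]-B[1]; print('pointer yaw',np.arctan2(d[1],d[0]),'q',(yaw+np.pi-np.arctan2(d[1],d[0])))
d=B[2]-B[3]; print('line yaw',np.arctan2(d[1],d[0]))
T=R.from_quat(o['tcp_rot']).as_matrix(); print('tool x yaw',np.arctan2(T[1,0],T[0,0]))
save(c,'w2k.png',6,(205,110,305,200))
E
```

```text
[[0.4901 0.1962]
 [0.4715 0.4108]
 [0.596  0.4212]
 [0.6146 0.2043]]
center [0.5431 0.3081] sides [np.float64(0.21534126070432577), np.float64(0.1248955300209814), np.float64(0.2177679215862899), np.float64(0.12470338543263511)]
yaw 4.958444530735221
yaw 4.900016581652679
yaw 3.6943739440889662
yaw 4.809598725495201
fit yaw 0.08302852369253604 4.757183986784276
knob pred [0.5331 0.2471] label tgt [0.5385 0.3629] win [0.6093 0.3688]
bar [[0.5225 0.2669 0.082 ]
 [0.5425 0.2293 0.082 ]
 [0.5256 0.2592 0.082 ]
 [0.5319 0.2472 0.082 ]]
pointer yaw 2.0593746179251955 q 1.1652465593571337
line yaw 2.05289399345576
tool x yaw 2.2159718647582682
```

View pics/w2k.png

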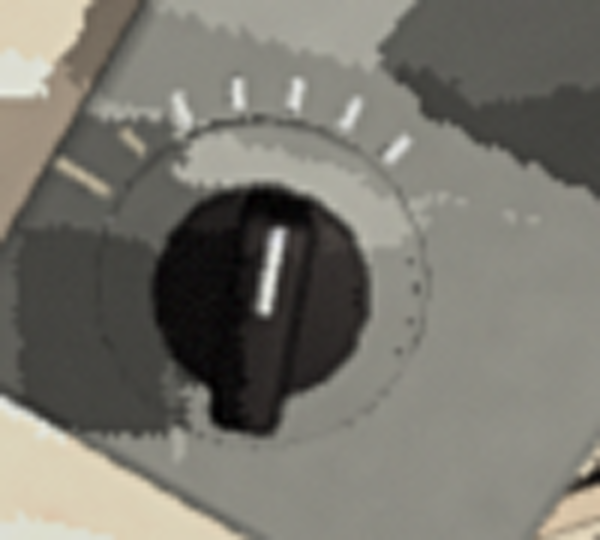

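The knob stands at about 1.16 rad, with the bar's pointer at yaw 2.055. Next I align the tool, descend to 57 mm, and then grip.

```bash
python3 -m inch '[{"d":[0.001, 0, 0.04], "spin":0.08}, {"d":[0.001, 0, 0.08], "spin":0.16}, {"d":[0.001, 0, 0.12], "spin":0.16}, {"d":[0.001, 0, 0.155], "spin":0.16}, {"d":[0.001, 0, 0.185], "spin":0.16}, {"d":[0.001, 0, 0.201], "spin":0.16}, {"d":[0.001, 0, 0.201], "spin":0.16}]' 0.05 && python3 -m inch '[{}, {}, {}, {}]' 0.0 12
```

```text
clock: 6.1
position: [0.5314, 0.2455, 0.0599]
tcp_rot: [0.516, 0.856, -0.001, -0.003]
contact_force: [-0.3, -0.9, 0.1]
width: 0.0501
finger_force: 0.0
clock: 6.5
position: [0.5335, 0.2464, 0.064]
tcp_rot: [0.516, 0.856, 0.002, -0.001]
contact_force: [-0.0, 0.5, -0.4]
width: 0.0214
finger_force: 0.0
```

```bash
python3 -m inch '[{}, {}, {}, {}]' 0.0 12; python3 -m inch '[{"spin":-0.12}, {"spin":-0.24}, {"spin":-0.36}, {"spin":-0.48}, {"spin":-0.6}, {"spin":-0.72}, {"spin":-0.84}, {"spin":-0.96}, {"spin":-1.08}, {"spin":-1.15}]'; python3 -c "
from h import *
o=r.get_obs();print(o['torque'],o['contact_force'],o['joint_pos'])"
```

```text
clock: 6.9
position: [0.5312, 0.245, 0.0636]
tcp_rot: [0.516, 0.856, -0.001, -0.002]
contact_force: [-8.8, -5.5, 8.1]
width: 0.0141
finger_force: 12.0
clock: 7.9
position: [0.5334, 0.249, 0.0636]
tcp_rot: [-0.035, 0.999, 0.004, 0.001]
contact_force: [0.4, 9.6, -0.9]
width: 0.0144
finger_force: 12.0
[ 1.6413 -0.3879 -0.1458] [ 0.4415  9.562  -0.8911] [ 0.3743  0.0832  1.5211  0.0079  1.5328 -1.2677]
```

```bash
python3 -m inch '[{"spin":-0.04}, {"spin":-0.08}, {"spin":-0.12}, {"spin":-0.12}]'; python3 -c "
from h import *
o=r.get_obs();T=R.from_quat(o['tcp_rot']).as_matrix();print(o['torque'],o['contact_force'],np.arctan2(T[1,0],T[0,0])%6.283)"
```

```text
clock: 8.3
position: [0.5339, 0.2492, 0.0637]
tcp_rot: [-0.093, 0.996, 0.005, 0.002]
contact_force: [4.6, 8.9, -1.3]
width: 0.0153
finger_force: 12.7
[ 1.7487 -0.7614 -0.3396] [ 4.5897  8.9415 -1.3286] 3.3286122134288383
```

```bash
python3 -m inch '[{"spin":0.05}, {"spin":0.05}, {"d":[0, 0, -0.03], "spin":0.05}, {"d":[0, 0, -0.07], "spin":0.05}, {"d":[0, 0, -0.11], "spin":0.05}, {"d":[0, 0, -0.15], "spin":0.05}, {"d":[0, 0, -0.19], "spin":0.05}, {"d":[0, 0, -0.2], "spin":0.05}]' 0.05
python3 - <<'E'
from h import *
c=read_camera('wrist');o=r.get_obs(); print(o['position'])
g=cv2.cvtColor(c['frame'],cv2.COLOR_RGB2GRAY)
u,v=proj(c,[.5335,.2475,.082])[0].round().astype(int)
s=12; q=g[v-s:v+s+1,u-s:u+s+1]; print((u,v)); ys,xs=np.nonzero(q>140); print(len(xs))
P=ray_z(c,np.c_[xs+u-s,ys+v-s],.082)[:,:2]
vx=cv2.fitLine(np.float32(P),cv2.DIST_L2,0,.01,.01).ravel(); print(vx,'yaw',np.degrees(np.arctan2(vx[1],vx[0]))%180, P.min(0),P.max(0))
save(c,'w3.png',6,(u-45,v-40,u+55,v+40))
E
```

```text
clock: 9.1
position: [0.5341, 0.2456, 0.2688]
tcp_rot: [-0.068, 0.998, 0.003, 0.004]
contact_force: [0.2, 0.4, 0.8]
width: 0.0501
finger_force: 0.0
[0.5341 0.2457 0.2679]
(np.int64(251), np.int64(167))
12
[0.9905 0.1377 0.5221 0.2478] yaw 7.9162827 [0.5193 0.2469] [0.525  0.2487]
```

View pics/w3.png

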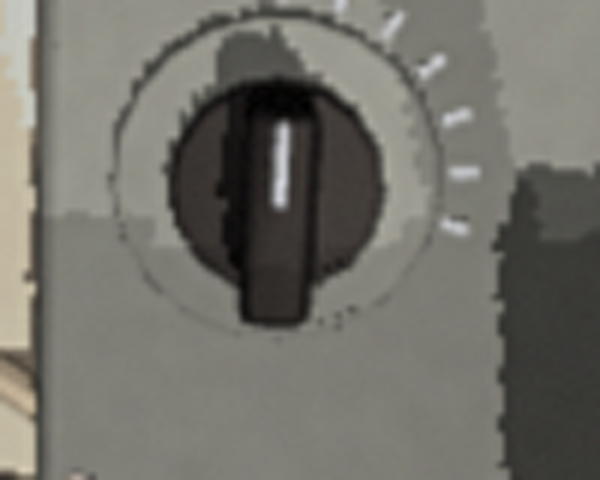

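The pointer now lies along the deck's x axis, so the knob is at zero. Next is the plate.

```bash
python3 -m inch '[{"d":[0.012, -0.045, 0], "spin":0.13}, {"d":[0.024, -0.09, 0], "spin":0.26}, {"d":[0.036, -0.135, 0], "spin":0.39}, {"d":[0.048, -0.18, 0], "spin":0.52}, {"d":[0.06, -0.225, 0], "spin":0.65}, {"d":[0.072, -0.27, 0], "spin":0.78}, {"d":[0.084, -0.315, 0.01], "spin":0.91}, {"d":[0.096, -0.36, 0.02], "spin":1.04}, {"d":[0.108, -0.405, 0.02], "spin":1.14}, {"d":[0.116, -0.444, 0.02], "spin":1.24}]' 0.05; python3 -m inch '[{}, {}]'
python3 - <<'E'
from h import *
c=read_camera('wrist'); save(c,'w4.png',7,(205,120,315,200)); o=r.get_obs(); print(o['position'],o['joint_pos'])
for k in ['plate','label','grip_point','stand_a']:
    for d in landmark_of('wrist',k)[:2]: print(k,np.array(d['centre']),round(d['score'],2), proj(c,d['centre'])[0])
for k in ['plate','stand_a']:
    for m in regions_of('wrist',k)[:1]:
        cn=max(cv2.findContours(m['mask'].astype(np.uint8),0,2)[0],key=cv2.contourArea); b=cv2.boxPoints(cv2.minAreaRect(cn)); print(k,m['score'],b.tolist())
E
```

```text
clock: 10.15
position: [0.4765, -0.2121, 0.2384]
tcp_rot: [0.527, 0.85, 0.001, -0.003]
contact_force: [0.6, 0.4, 0.2]
width: 0.0503
finger_force: 0.0
clock: 10.35
position: [0.4773, -0.2105, 0.239]
tcp_rot: [0.525, 0.851, 0.001, -0.003]
contact_force: [-0.0, 0.6, 0.3]
width: 0.0499
finger_force: 0.0
[ 0.4776 -0.2096  0.2396] [-0.4807 -0.1112  1.4016  0.003   1.8562 -0.9469]
plate [ 0.4895 -0.2068  0.0406] 0.88 [260.4383 169.1642]
label [ 0.5052 -0.2386  0.0404] 0.79 [259.9605 198.2791]
grip_point [ 0.4805 -0.1904  0.0507] 0.69 [260.2747 154.7065]
stand_a [ 0.4947 -0.2097 -0.0016] 0.76 [261.9241 165.6458]
plate 0.76 [[254.0, 126.0], [264.0, 126.0], [264.0, 218.0], [254.0, 218.0]]
stand_a 0.56 [[351.0, 0.0], [367.0, 0.0], [367.0, 5.0], [351.0, 5.0]]
```

View pics/w4.png

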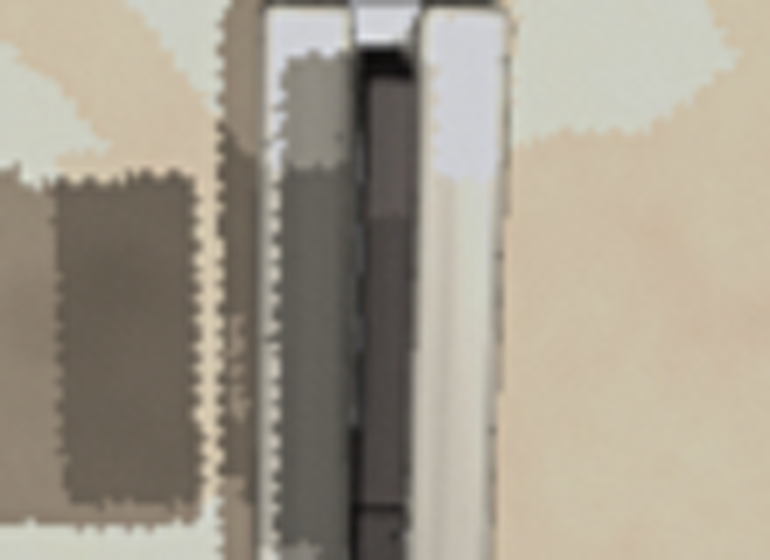

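The plate's top edge runs straight down the crop, from (391,80) to (386,500), where the notch step is. So the clear end is at the top and the notch end at the bottom.

```bash
python3 - <<'E'
from h import *
c=read_camera('wrist'); o=r.get_obs()
P=ray_z(c,[[205+391/7,120+78/7],[205+386/7,120+508/7]],.07); print(P)
d=P[1]-P[0]; print('len(expect .09)',np.linalg.norm(d)); d/=np.linalg.norm(d)
T=R.from_quat(o['tcp_rot']).as_matrix(); ty=np.arctan2(T[1,0],T[0,0]); y=np.arctan2(d[1],d[0])
print('plate x yaw',y,'tool x yaw',ty,'turn needed',ty-(y+np.pi))
ctr=P[1]-d*.04; print('centre',ctr)
for gx in (-.02,-.025): 
  tgt=ctr+d*gx; tgt[2]=.07-.018-.0187; print(gx,tgt,T.T@(tgt-o['position']))
E
```

```text
[[ 0.4693 -0.1648  0.07  ]
 [ 0.4991 -0.2241  0.07  ]]
len(expect .09) 0.06640569253014875
plate x yaw -1.1050153865147592 tool x yaw 2.0385320963682245 turn needed 0.001954829293190574
centre [ 0.4811 -0.1884  0.07  ]
-0.02 [ 0.4721 -0.1705  0.0333] [0.0366 0.0119 0.2081]
-0.025 [ 0.4699 -0.1661  0.0333] [0.0416 0.0119 0.2081]
```

The seam at (386,508) is the start of the label end: the visible part measures 66 mm, so it lies at x = +16. That puts the plate centre at (0.492,-0.210), which agrees with the networks. Descend onto x = -22 mm.

```bash
python3 -m inch '[{"d":[0.005, 0.004, 0.04]}, {"d":[0.01, 0.008, 0.08]}, {"d":[0.015, 0.012, 0.12]}, {"d":[0.015, 0.012, 0.16]}, {"d":[0.015, 0.012, 0.19]}, {"d":[0.015, 0.012, 0.206]}, {"d":[0.015, 0.012, 0.206]}, {"d":[0.015, 0.012, 0.206]}]' 0.05; python3 -m inch '[{}, {}, {}, {}, {}, {}, {}]' 0.0 20; python3 -c "
from h import *
o=r.get_obs();print(o['position'],o['contact_force'],o['width'])"
```

```text
clock: 11.55
position: [0.4824, -0.1908, 0.0366]
tcp_rot: [0.525, 0.851, 0.001, -0.0]
contact_force: [-0.3, 0.1, 0.3]
width: 0.0499
finger_force: 0.0
clock: 12.25
position: [0.4809, -0.191, 0.0351]
tcp_rot: [0.525, 0.851, 0.0, -0.002]
contact_force: [-3.7, -1.4, 1.4]
width: 0.008
finger_force: 20.0
[ 0.4809 -0.191   0.0351] [-3.7122 -1.4236  1.3582] 0.00795464252850167
```

Held, with an opening of 8 mm. Lift it, then carry it to the clear patch between the stands while turning the label end away from the robot.

```bash
python3 -m inch '[{"d":[0, 0, -0.02]}, {"d":[0, 0, -0.05]}, {"d":[0, 0, -0.09]}, {"d":[0, 0, -0.12]}, {"d":[0, 0, -0.12]}, {"d":[0, 0, -0.12]}, {"d":[0, 0, -0.12]}]' 0.0 30; python3 -m inch '[{"d":[0.015, 0.001, 0], "spin":-0.12}, {"d":[0.03, 0.002, 0], "spin":-0.24}, {"d":[0.045, 0.003, 0], "spin":-0.36}, {"d":[0.06, 0.004, 0], "spin":-0.48}, {"d":[0.075, 0.005, 0], "spin":-0.6}, {"d":[0.09, 0.006, 0], "spin":-0.72}, {"d":[0.1, 0.007, 0], "spin":-0.84}, {"d":[0.11, 0.008, 0], "spin":-0.96}, {"d":[0.12, 0.008, 0], "spin":-1.08}, {"d":[0.125, 0.008, 0], "spin":-1.187}]'
python3 - <<'E'
from h import *
c=read_camera('wrist'); c2=read_camera('top'); save(c2,'t5.png',4,(255,150,400,260)); o=r.get_obs(); print(o['position'],o['width'],o['finger_force'])
for n,cc in (('wrist',c),('top',c2)):
  for k in ['plate','label','stand_b','blank']:
    for d in landmark_of(n,k)[:2]: print(n,k,np.array(d['centre']),round(d['score'],2))
E
```

```text
clock: 12.95
position: [0.4812, -0.1906, 0.1531]
tcp_rot: [0.525, 0.851, 0.001, -0.003]
contact_force: [-0.4, -0.3, -1.3]
width: 0.0079
finger_force: 30.0
clock: 13.95
position: [0.4318, -0.0749, 0.1534]
tcp_rot: [-0.044, 0.999, 0.002, -0.002]
contact_force: [0.9, 0.6, -0.6]
width: 0.0076
finger_force: 30.0
[ 0.432  -0.075   0.1537] 0.007867169371938428 29.990934133529663
wrist plate [ 0.4544 -0.0711  0.1598] 0.79
wrist plate [ 0.4841 -0.0691  0.1577] 0.75
wrist label [ 0.4859 -0.0638  0.1604] 0.89
wrist label [ 0.434  -0.0726  0.1671] 0.7
wrist stand_b [0.4518 0.0193 0.0009] 0.88
wrist stand_b [ 0.494  -0.2109 -0.0072] 0.65
wrist blank [0.4503 0.0189 0.0396] 0.67
top stand_b [ 0.4522  0.0166 -0.0008] 0.78
top blank [0.4477 0.0201 0.043 ] 0.53
```

View pics/t5.png

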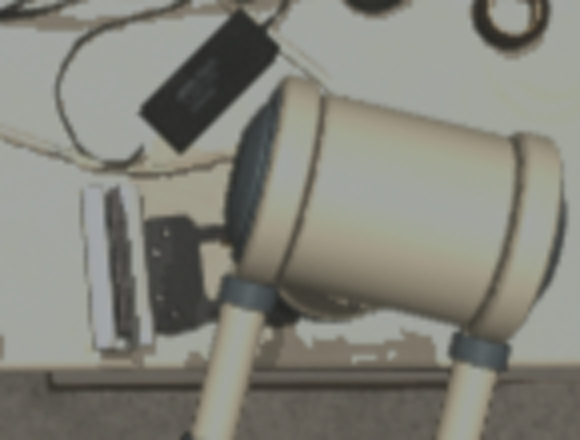

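The arm hides the plate in this view; the bench below is free and stand_b is at (115,265). Lower it to just above the bench and feel for contact.

```bash
python3 -m inch '[{"d":[0, 0, 0.04]}, {"d":[0, 0, 0.08]}, {"d":[0, 0, 0.11]}, {"d":[0, 0, 0.125]}, {"d":[0, 0, 0.127]}, {"d":[0, 0, 0.127]}]'; python3 -m inch '[{"d":[0, 0, 0.001]}, {"d":[0, 0, 0.002]}, {"d":[0, 0, 0.003]}, {"d":[0, 0, 0.003]}]'
```

```text
clock: 15.05
position: [0.4332, -0.0755, 0.0296]
tcp_rot: [-0.041, 0.999, 0.002, -0.0]
contact_force: [-0.7, 0.4, -0.9]
width: 0.0078
finger_force: 30.0
clock: 15.45
position: [0.4329, -0.0754, 0.026]
tcp_rot: [-0.041, 0.999, 0.002, -0.0]
contact_force: [-0.4, 1.0, -0.8]
width: 0.0081
finger_force: 30.0
```

```bash
python3 -m inch '[{"d":[0, 0, 0.001]}, {"d":[0, 0, 0.001]}, {"d":[0, 0, 0.002]}, {"d":[0, 0, 0.002]}]'
```

```text
clock: 15.85
position: [0.433, -0.0754, 0.0251]
tcp_rot: [-0.041, 0.999, 0.002, -0.0]
contact_force: [-3.0, 0.1, 7.7]
width: 0.008
finger_force: 30.0
```

```bash
python3 -m inch '[{}, {}, {}, {}, {}, {}, {"d":[0, 0, -0.005]}, {"d":[0, 0, -0.012]}, {"d":[0, 0, -0.02]}, {"d":[0, 0, -0.024]}]' 0.088; python3 -m inch '[{"d":[0, -0.01, 0]}, {"d":[0, -0.02, 0]}, {"d":[0, -0.028, 0]}, {"d":[0, -0.033, 0]}, {"d":[0, -0.037, 0]}, {"d":[0, -0.041, 0]}, {"d":[0, -0.045, 0]}, {"d":[0, -0.049, 0]}, {"d":[0, -0.052, 0]}]'
python3 - <<'E'
from h import *
c=read_camera('wrist'); save(c,'w6.png',1.5)
for k in ['plate','label','grip_point']:
    for d in landmark_of('wrist',k)[:2]: print(k,np.array(d['centre']),round(d['score'],2), proj(c,d['centre'])[0])
E
```

```text
clock: 16.85
position: [0.4333, -0.0756, 0.0491]
tcp_rot: [-0.041, 0.999, 0.001, 0.0]
contact_force: [-0.0, 0.3, -0.8]
width: 0.0845
finger_force: 0.0
clock: 17.75
position: [0.437, -0.1275, 0.0474]
tcp_rot: [-0.041, 0.999, 0.002, -0.001]
contact_force: [0.0, 0.1, -0.6]
width: 0.0876
finger_force: 0.0
plate [ 0.4576 -0.0849  0.0317] 0.6 [315.0618 267.7222]
label [ 0.4867 -0.0862  0.0303] 0.63 [306.4597 305.3318]
grip_point [ 0.4393 -0.1001  0.0347] 0.57 [295.3765 241.7731]
```

View pics/w6.png

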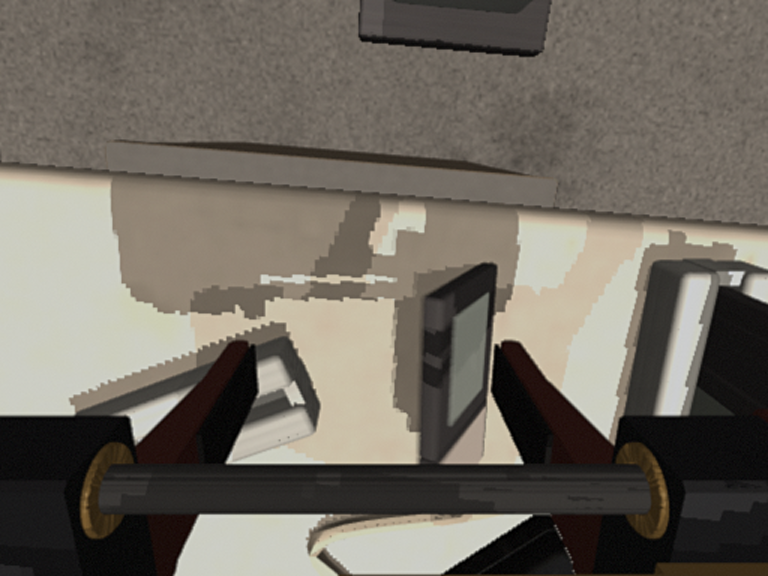

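The plate is still standing next to the pushing finger, at (455,360). The label face is on the pushing side, as wanted. Push it further.

```bash
python3 -m inch '[{"d":[0, -0.004, 0]}, {"d":[0, -0.008, 0]}, {"d":[0, -0.012, 0]}, {"d":[0, -0.016, 0]}, {"d":[0, -0.019, 0]}, {"d":[0, -0.019, 0]}, {"d":[0, -0.019, 0]}]'
python3 - <<'E'
from h import *
c=read_camera('wrist'); save(c,'w7.png',1.2)
for k in ['plate','label','grip_point']:
    for d in landmark_of('wrist',k)[:2]: print(k,np.array(d['centre']),round(d['score'],2), proj(c,d['centre'])[0])
for m in regions_of('wrist','plate')[:1]:
    cn=max(cv2.findContours(m['mask'].astype(np.uint8),0,2)[0],key=cv2.contourArea); print(m['score'],(1.2*cv2.boxPoints(cv2.minAreaRect(cn))).tolist())
E
```

```text
clock: 18.65
position: [0.4385, -0.1462, 0.0473]
tcp_rot: [-0.041, 0.999, 0.002, -0.001]
contact_force: [0.2, -0.5, -0.3]
width: 0.0874
finger_force: 0.0
plate [ 0.4595 -0.1065  0.0075] 0.64 [304.0721 250.0338]
label [ 0.4881 -0.1075  0.0083] 0.85 [297.7286 285.8532]
grip_point [ 0.4367 -0.123   0.0019] 0.59 [283.5295 215.1675]
0.83 [[307.20001220703125, 208.8000030517578], [415.20001220703125, 208.8000030517578], [415.20001220703125, 367.20001220703125], [307.20001220703125, 367.20001220703125]]
```

View pics/w7.png

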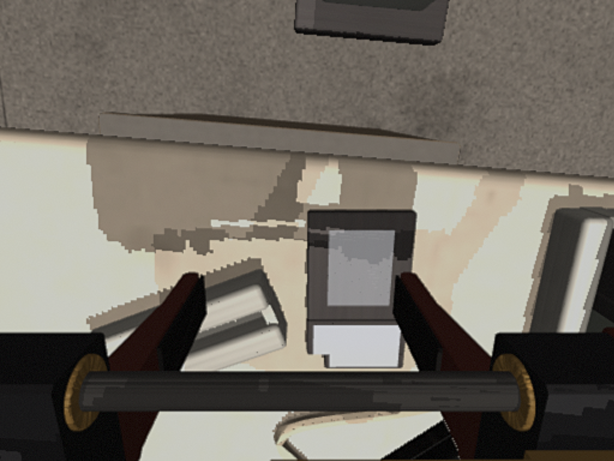

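The plate lies flat with the frosted face up and its label end away from the robot. The notch is at (315,360) and the clear-end corners are at (307,211) and (415,212). Work out the edge grasp near x = -38.

```bash
python3 - <<'E'
from h import *
c=read_camera('wrist'); o=r.get_obs()
P=ray_z(c,np.array([[307,211],[415,212],[403,366],[308,320]])/1.2,.008); print(P)
e=P[1]-P[0]; print('width',np.linalg.norm(e)); s=P[2]-P[1]; print('length',np.linalg.norm(s))
px=np.arctan2(s[1],s[0]); px2=np.arctan2(e[1],e[0])-np.pi/2; T=R.from_quat(o['tcp_rot']).as_matrix(); ty=np.arctan2(T[1,0],T[0,0])%6.2832
print('plate x yaw by side,end',px,px2,'tool',ty-np.pi)
d=np.array([np.cos(px),np.sin(px),0]); mid=(P[0]+P[1])/2
tgt=mid+d*.012; tgt[2]=.001; print('tgt',tgt,T.T@(tgt-o['position']),o['position'])
E
```

```text
[[ 0.4086 -0.1448  0.008 ]
 [ 0.4044 -0.0862  0.008 ]
 [ 0.5024 -0.0769  0.008 ]
 [ 0.475  -0.1384  0.008 ]]
width 0.058717211234085326
length 0.09836772809900665
plate x yaw by side,end 0.09486346399651442 0.07096289158574565 tool 0.08243201455091809
tgt [ 0.4185 -0.1144  0.001 ] [0.0173 0.033  0.0465] [ 0.4385 -0.146   0.0474]
```

```bash
python3 -m inch '[{"d":[0.009, 0.017, -0.005]}, {"d":[0.017, 0.033, -0.005]}, {"d":[0.017, 0.033, 0.01]}, {"d":[0.017, 0.033, 0.025]}, {"d":[0.017, 0.033, 0.037]}, {"d":[0.017, 0.033, 0.043]}, {"d":[0.017, 0.033, 0.043]}]' 0.077; python3 -m inch '[{"d":[0, 0, 0.001]}, {"d":[0, 0, 0.002]}, {"d":[0, 0, 0.002]}]'
```

```text
clock: 19.65
position: [0.4179, -0.1145, 0.0026]
tcp_rot: [-0.041, 0.999, 0.002, -0.002]
contact_force: [0.5, 0.0, -0.1]
width: 0.0768
finger_force: 0.0
clock: 19.95
position: [0.4191, -0.1147, 0.0029]
tcp_rot: [-0.041, 0.999, 0.002, -0.0]
contact_force: [0.4, -0.2, 0.9]
width: 0.0767
finger_force: 0.0
```

```bash
python3 -m inch '[{}, {}, {}, {}]' 0.0 4; python3 -m inch '[{"d":[0, 0, -0.004]}, {"d":[0, 0, -0.008]}, {"d":[0, 0, -0.012]}, {"d":[0, 0, -0.016]}, {"d":[0, 0, -0.02]}, {"d":[0, 0, -0.02]}]' 0.0 4
python3 - <<'E'
from h import *
for n in ['scene','wrist']:
  c=read_camera(n)
  for k in ['plate','label','grip_point']:
    for d in landmark_of(n,k)[:2]: print(n,k,np.array(d['centre']),round(d['score'],2))
E
```

```text
clock: 20.35
position: [0.4189, -0.1145, 0.0027]
tcp_rot: [-0.041, 0.999, 0.002, -0.0]
contact_force: [-1.3, 0.4, 1.4]
width: 0.0599
finger_force: 4.0
clock: 20.95
position: [0.4192, -0.1147, 0.0233]
tcp_rot: [-0.041, 0.999, 0.001, 0.0]
contact_force: [-0.2, -0.9, -0.9]
width: 0.0603
finger_force: 4.0
scene plate [ 0.4543 -0.111   0.0154] 0.5
scene label [ 0.4942 -0.11    0.0113] 0.46
scene grip_point [ 0.4356 -0.1251  0.0196] 0.54
wrist plate [ 0.4586 -0.1074  0.0191] 0.78
wrist label [ 0.4892 -0.1081  0.013 ] 0.95
wrist label [ 0.4547  0.0172 -0.0006] 0.39
wrist grip_point [ 0.4389 -0.1224  0.0185] 0.97
wrist grip_point [ 0.4897 -0.1094  0.0143] 0.22
```

It is sagging as planned: the label sits lower than the grip. Keep raising to 45°, following the arc so the end doesn't drag.

```bash
python3 -m inch '[{"d":[-0.001, 0, -0.005]}, {"d":[-0.003, 0, -0.01]}, {"d":[-0.005, 0, -0.015]}, {"d":[-0.007, 0, -0.02]}, {"d":[-0.01, 0, -0.025]}, {"d":[-0.013, 0, -0.03]}, {"d":[-0.017, 0, -0.035]}, {"d":[-0.021, 0, -0.04]}, {"d":[-0.022, 0, -0.041]}, {"d":[-0.022, 0, -0.041]}]'
python3 - <<'E'
from h import *
o=r.get_obs(); print(o['position'],o['contact_force'],o['width'])
for n in ['scene','wrist']:
  c=read_camera(n)
  if n=='scene': save(c,'s8.png',5,(230,130,350,240))
  for k in ['plate','label','grip_point']:
    for d in landmark_of(n,k)[:1]: print(n,k,np.array(d['centre']),round(d['score'],2))
E
```

```text
clock: 22.35
position: [0.4411, -0.1129, 0.0637]
tcp_rot: [-0.041, 0.999, 0.002, -0.0]
contact_force: [0.0, 0.5, 0.4]
width: 0.0598
finger_force: 4.0
[ 0.4411 -0.1129  0.0637] [0.0323 0.4806 0.4421] 0.05975977044600487
scene label [ 0.4939 -0.1097  0.017 ] 0.44
scene grip_point [ 0.4517 -0.1256  0.0523] 0.73
wrist plate [ 0.4687 -0.109   0.0427] 0.96
wrist label [ 0.4937 -0.1082  0.0188] 0.87
wrist grip_point [ 0.4531 -0.1229  0.0489] 0.9
```

View pics/s8.png

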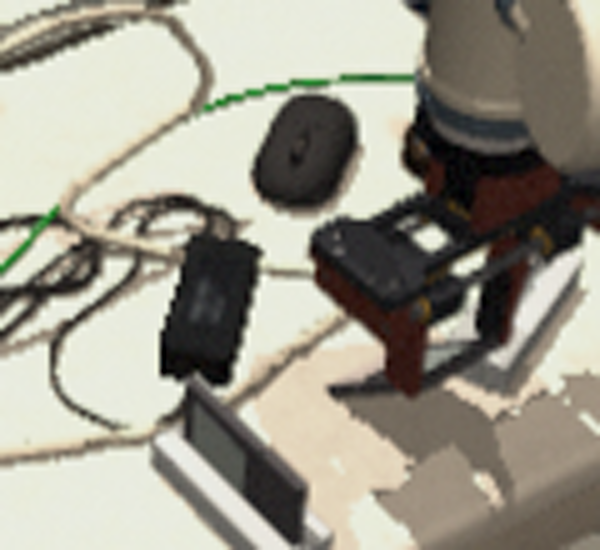

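The plate now slopes about 45–50° with the label end down and forward. The face is up and toward the reader. Clamp hard and lift.

```bash
python3 -m inch '[{}, {}, {}, {"d":[0, 0, -0.01]}, {"d":[0, 0, -0.03]}, {"d":[0, 0, -0.06]}, {"d":[0, 0, -0.1]}, {"d":[0, 0, -0.14]}, {"d":[0, 0, -0.17]}, {"d":[0, 0, -0.17]}]' 0.0 45
python3 - <<'E'
from h import *
o=r.get_obs(); T=R.from_quat(o['tcp_rot']).as_matrix(); print(o['position'],o['width'],o['finger_force'])
for n in ['scene','wrist','wrist','wrist']:
  c=read_camera(n)
  for k in ['plate','label']:
    for d in landmark_of(n,k)[:1]: print(n,k,np.array(d['centre']),round(d['score'],2),'tgt delta tool',T.T@(np.array([.538,.363,.19])-d['centre']))
E
```

```text
clock: 23.75
position: [0.4424, -0.1139, 0.2395]
tcp_rot: [-0.041, 0.999, 0.0, 0.004]
contact_force: [0.1, -0.0, -0.6]
width: 0.0591
finger_force: 45.0
[ 0.4424 -0.1139  0.2395] 0.05906345025507179 44.99975144863129
scene plate [ 0.4675 -0.111   0.2126] 0.59 tgt delta tool [-0.109   0.4666  0.0233]
scene label [ 0.4954 -0.1104  0.1922] 0.69 tgt delta tool [-0.0813  0.4683  0.0027]
wrist plate [ 0.4662 -0.1069  0.2116] 0.92 tgt delta tool [-0.11    0.4624  0.0223]
wrist label [ 0.4919 -0.1099  0.1848] 0.57 tgt delta tool [-0.0848  0.4675 -0.0047]
wrist plate [ 0.4665 -0.1048  0.208 ] 0.56 tgt delta tool [-0.1096  0.4603  0.0187]
wrist label [ 0.4919 -0.1073  0.1865] 0.84 tgt delta tool [-0.0846  0.4649 -0.003 ]
wrist plate [ 0.4656 -0.1069  0.2086] 0.85 tgt delta tool [-0.1106  0.4624  0.0193]
wrist label [ 0.4923 -0.1078  0.1845] 0.76 tgt delta tool [-0.0843  0.4655 -0.005 ]
```

```bash
python3 -m inch '[{"d":[0, 0.04, -0.004]}, {"d":[0, 0.09, -0.004]}, {"d":[-0.01, 0.14, -0.004]}, {"d":[-0.02, 0.19, -0.004]}, {"d":[-0.03, 0.24, -0.004]}, {"d":[-0.04, 0.29, -0.004]}, {"d":[-0.05, 0.34, -0.004]}, {"d":[-0.06, 0.38, -0.004]}, {"d":[-0.07, 0.415, -0.004]}, {"d":[-0.078, 0.44, -0.004]}]'; python3 -m inch '[{"d":[-0.003, 0.014, 0]}, {"d":[-0.006, 0.026, 0]}, {"d":[-0.006, 0.026, 0]}, {"d":[-0.006, 0.026, 0]}]'
python3 - <<'E'
from h import *
o=r.get_obs(); T=R.from_quat(o['tcp_rot']).as_matrix(); print(o['position'],o['width'],o['finger_force'],np.arctan2(-T[1,0],-T[0,0]))
for n in ['wrist','scene','wrist']:
  c=read_camera(n); save(c,n+'9.png',1.5)
  for k in ['plate','label','read_window','reader','reset_knob_grip']:
    for d in landmark_of(n,k)[:1]: print(n,k,np.array(d['centre']),round(d['score'],2))
E
```

```text
clock: 25.35
position: [0.4823, 0.334, 0.2382]
tcp_rot: [-0.042, 0.999, 0.002, -0.001]
contact_force: [0.1, -0.7, -1.0]
width: 0.0592
finger_force: 45.0
clock: 25.75
position: [0.4866, 0.3571, 0.2392]
tcp_rot: [-0.041, 0.999, 0.001, -0.0]
contact_force: [1.1, -0.9, -0.5]
width: 0.0592
finger_force: 45.0
[0.4866 0.3571 0.2392] 0.05915267881233435 44.99977111816406 0.08156255389336099
wrist plate [0.5136 0.3637 0.2163] 0.8
wrist label [0.5372 0.361  0.1905] 0.79
wrist reader [ 0.5395  0.3051 -0.005 ] 0.87
wrist reset_knob_grip [0.5298 0.2486 0.0715] 0.6
scene plate [0.5109 0.3624 0.211 ] 0.74
scene label [0.5407 0.3652 0.1928] 0.48
scene read_window [0.6048 0.3728 0.2563] 0.69
scene reader [0.5382 0.3068 0.0046] 0.91
scene reset_knob_grip [0.5329 0.2468 0.0705] 0.53
wrist plate [0.5138 0.3651 0.2113] 0.79
wrist label [0.5395 0.3609 0.1915] 0.79
wrist reader [0.5384 0.3063 0.0002] 0.75
wrist reset_knob_grip [0.5279 0.2473 0.0739] 0.68
```

View pics/scene9.png

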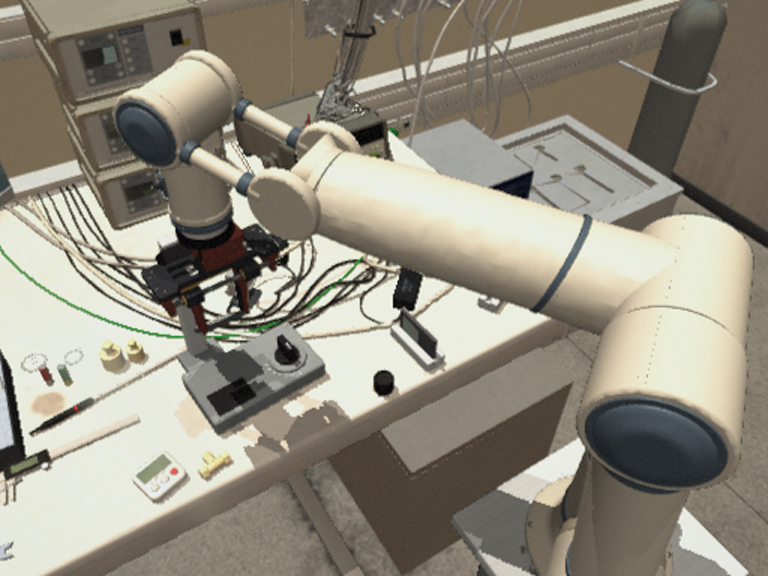

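The plate is held in front of the head, the blank is in its stand at (415,335), and the knob is at zero. The label measures (0.539,0.362,0.191) against a target of (0.538,0.363,0.190), with a slope of about 47°.

```bash
python3 -m inch '[{}, {}, {}]' && python3 -c "
from plant import workorder; print(workorder.sign_off())"
```

```text
clock: 26.95
position: [0.4865, 0.3578, 0.239]
tcp_rot: [-0.041, 0.999, 0.002, -0.0]
contact_force: [-0.0, 0.1, -0.2]
width: 0.0591
finger_force: 45.0
the job is handed in; nothing more can be done
None
```

I handed the job in at about 27 s, with no verdict returned: the knob is at its zero stop, the blank is still in its stand, and the notched plate is held label face up at about 47°, its label measured within about 3 mm of the point 100 mm in front of the window.

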